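# Put the mixed-up lids back on their own boxes

## Robot

A 7-joint arm with a two-finger parallel gripper is mounted at the origin on a cart in front of the work surface, level with it; the furniture and walls round the work are solid. World frame = base frame: x ahead of the robot, y to its left, z up, the work surface at z = 0. Lengths are in m, angles in rad, forces in N, time in s.
With the tool pointing down it reaches from about 0.4 to 0.85 m from the base axis. Payload 4.5 kg.
Tool frame: the origin (TCP) lies between the finger pads; the fingertips stand 11 mm ahead of it and the grasp point (between the pads) lies 8 mm behind it (r.nose_length is the distance from the TCP to the fingertips, in m); z points along the fingers, y is the line along which they close (so a half turn about z gives the same grasp; the last joint's range is limited). The gripper opens to 88 mm and grips with 3 to 60 N. Pads are 18 mm wide; open, the fingers measure 123 mm over their backs; the gripper's body (75 mm by 187 mm) begins 45 mm behind the grasp point.
Start: joints at [1.264, 0.689, -0.195, 1.565, 0.157, 0.902, -0.215], TCP at [0.209, -0.589, 0.25] pointing down, gripper open.
Joint ranges: [-3.01, 3.01], [-0.46, 2.08], [-1.47, 1.51], [0.13, 2.56], [-1, 4.14], [0.04, 2.09], [-2.66, 2.66]. Speed limits (rad/s): [2.57, 2.57, 3.14, 3.14, 3.14, 3.14, 3.14].

## Interface

Orientations are given as a unit quaternion [x, y, z, w].
In Python, from plant import get_state, snapshot, camera_model, r gives the robot as it stands.
- The arm moves only by the shell command python3 -m inch 'ROWS' [FORCE]. ROWS is text: rows parted by semicolons, each of 7 numbers parted by spaces: the opening, from -1 (shut) to 1 (fully open), then the shift along the tool's x, y, z in m, then the turn, a rotation vector about the tool's x, y, z in rad. A call has 1 to 20 rows; each row shifts and turns the commanded pose from where the row before left it, along the tool's axes as they then stand; what a row does not reach is not made up. A row lasts 1/12 s, in which the tool goes at most 41.7 mm and 7.16 degrees, less where a joint would pass 70% of its speed; a pose out of reach is approached as far as the arm can. A call is refused whole if a number of a shift passes 0.0417 or a number of a turn 0.125, either way. A call with a gripper value outside its range is refused whole. The fingers move at their own pace and stop on an object; FORCE is the grip in N (left out, the last holds). Time passes only in rows, so rows that do not move let the fingers close. It gives the time, the measured TCP pose, the force, the opening and the grip force at its end, in the units of the state.
- get_state(): the state, without advancing time (a new reading comes with each control period).
- snapshot(name): name is "scene" or "top"; returns (picture, depth): 400x640x3 uint8, red, green, blue; 400x640 float32, m along the optical axis (not along the pixel's ray), 0 where there is no reading.
- camera_model(name): a dict with "intrinsics" (3x3 intrinsics, pixels), "dist" ([k1, k2, p1, p2, k3] as OpenCV has them; the pictures are not rectified), "view" (4x4, takes a point from world to camera coordinates). Camera axes: x right, y down, z forward; pixel columns grow to the right and rows downward; lengths in m; the calibration is good to about 2 mm. A picture is of the moment at which its call begins. camera_model takes no time and is no camera call.
- r.finish_job(): hands the job in; it is judged then, once.
The state is a dict: "clock": time; "q": joint angles; "qd": joint speeds; "joint_torque": joint torques, N m; "tool_pos": TCP position; "eef_rot": TCP orientation; "contact_force": force on the tool from outside, world axes, zero at the start; "moment": the same for the moment, N m; "opening": opening from 0.0 (shut) to 1.0 (fully open); "finger_force": force on a finger pad.
Only numpy, scipy, OpenCV 4.12 (cv2) and the standard library are available. Lean on these libraries where they do the work, as an engineer would, in place of code of your own. Each camera call takes 0.05 s, during which the arm holds its last target. There are 200 camera calls.

## Task

After the washing-up every one of the four stoneware boxes has been covered with another box's lid. Change the lids round so that each box is closed by the lid of its own shape, lying level with its plug fully down in the mouth; the empty steel tray is free for a lid you have to put aside. Leave the boxes standing where they are.

Things in the scene. Friction and masses are not known exactly. Their poses are not given: they have to be found in the camera images.
- round_box: Open white stoneware storage box, round, 92 mm across; round mouth 80 mm wide, 72 mm high, walls 5 mm, about 0.75 kg, standing loose on the worktop. Origin: centre of its underside; z up, x and y along its sides. A seated lid rests on the rim, its origin 57 mm above the box's; at the start a wrong lid lies on the rim with its plug, 72 mm up.
- square_box: Open white stoneware storage box, square, 90 x 90 mm; square mouth 80 x 80 mm, 72 mm high, walls 5 mm, about 0.75 kg, standing loose on the worktop. Origin: centre of its underside; z up, x and y along its sides. A seated lid rests on the rim, its origin 57 mm above the box's; at the start a wrong lid lies on the rim with its plug, 72 mm up.
- oblong_box: Open white stoneware storage box, oblong, 70 mm in its x by 116 mm in its y; mouth 60 x 106 mm, 72 mm high, walls 5 mm, about 0.75 kg, standing loose on the worktop. Origin: centre of its underside; z up, x and y along its sides. A seated lid rests on the rim, its origin 57 mm above the box's; at the start a wrong lid lies on the rim with its plug, 72 mm up.
- slim_box: Open white stoneware storage box, slim and long, 50 mm in its x by 128 mm in its y; mouth 40 x 118 mm, 72 mm high, walls 5 mm, about 0.75 kg, standing loose on the worktop. Origin: centre of its underside; z up, x and y along its sides. A seated lid rests on the rim, its origin 57 mm above the box's; at the start a wrong lid lies on the rim with its plug, 72 mm up.
- round_lid: Light wooden lid, round, 92 mm across: 10 mm board on a 15 mm deep plug (77 mm across, at the foot 68 mm). Origin: centre of the plug's underside, z up; board top at z = 25 mm, round knob on it, 28 mm across, straight-sided from 41 to 56 mm, top 61 mm; 0.1 kg. Fits its box any way round.
- square_lid: Light wooden lid, square, 90 x 90 mm: 10 mm board on a 15 mm deep plug (75 x 75 mm, at the foot 66 x 66 mm). Origin: centre of the plug's underside, z up; board top at z = 25 mm, round knob on it, 28 mm across, straight-sided from 41 to 56 mm, top 61 mm; 0.1 kg. Fits its box in any quarter turn.
- oblong_lid: Light wooden lid, oblong, 70 mm in its x by 116 mm in its y: 10 mm board on a 15 mm deep plug (55 x 101 mm, at the foot 46 x 92 mm). Origin: centre of the plug's underside, z up; board top at z = 25 mm, round knob on it, 28 mm across, straight-sided from 41 to 56 mm, top 61 mm; 0.1 kg. Fits its box long side along long side, either way round.
- slim_lid: Light wooden lid, slim and long, 50 mm in its x by 128 mm in its y: 10 mm board on a 15 mm deep plug (35 x 113 mm, at the foot 26 x 104 mm). Origin: centre of the plug's underside, z up; board top at z = 25 mm, round knob on it, 28 mm across, straight-sided from 41 to 56 mm, top 61 mm; 0.1 kg. Fits its box long side along long side, either way round.
- tray: Empty shallow stainless steel tray in front of the scale, 150 mm in its x, 210 mm in its y, does not move; its floor is 3 mm and its rim 13 mm above its origin, the centre of its underside. Any one lid stands on its plug in the middle of the tray, long side along the tray's y, with its board clear above the rim.

How it is judged:
At the end, for the whole second after the job is handed in: Each of the round, square, oblong and slim lids is seated on the box of its own shape: its board rests on the rim (no more than 3.5 mm higher), centred within 10 mm, level within 0.06 rad, with box and lid upright and at rest (z of round_lid in the frame of round_box between 0.053 and 0.0605 m and horizontal distance between round_lid and round_box below 0.01 m and angle between each of round_lid, square_lid, oblong_lid, slim_lid's own z axis and vertical below 0.06 rad and angle between each of round_box, square_box, oblong_box, slim_box's own z axis and vertical below 0.05 rad and linear speed of each of round_lid, round_box, square_lid, square_box, oblong_lid, oblong_box, slim_lid, slim_box below 0.01 m/s and z of square_lid in the frame of square_box between 0.053 and 0.0605 m and horizontal distance between square_lid and square_box below 0.01 m and z of oblong_lid in the frame of oblong_box between 0.053 and 0.0605 m and horizontal distance between oblong_lid and oblong_box below 0.01 m and z of slim_lid in the frame of slim_box between 0.053 and 0.0605 m and horizontal distance between slim_lid and slim_box below 0.01 m); the robot touches nothing.
It fails at once if the round box is shifted more than 30 mm from where it stood, or tipped (distance of round_box from where it was at the start of the episode above 0.03 m or angle between round_box's own z axis and vertical above 0.25 rad).
It fails at once if the square box is shifted more than 30 mm from where it stood, or tipped (distance of square_box from where it was at the start of the episode above 0.03 m or angle between square_box's own z axis and vertical above 0.25 rad).
It fails at once if the oblong box is shifted more than 30 mm from where it stood, or tipped (distance of oblong_box from where it was at the start of the episode above 0.03 m or angle between oblong_box's own z axis and vertical above 0.25 rad).
It fails at once if the slim box is shifted more than 30 mm from where it stood, or tipped (distance of slim_box from where it was at the start of the episode above 0.03 m or angle between slim_box's own z axis and vertical above 0.25 rad).
It also fails if it takes over 128 s, if anything falls off the work surface, if the arm or the gripper's body presses on something with over 40 N, if the wrist force passes 120 N, or if a joint passes its speed limit or range.

## Working session

There is one attempt and no reset: what is moved stays moved. The work goes in short steps, Python scripts to look and compute and a shell command to move; the robot and the scene stay as the last step left them, time stands still between calls to the robot, and variables do not carry over. Pictures are saved under pics/ and viewed, at most 14 in all, crops included, and the job is handed in when it is done.

```bash
ls; mkdir -p pics
python3 - <<'E'
from plant import get_state, snapshot, camera_model, r
import cv2,numpy as np
for n in ("scene","top"):
    p,d=snapshot(n); cv2.imwrite(f"pics/{n}0.png",p[:,:,::-1]); np.save(f"pics/{n}0.npy",d)
    c=camera_model(n); print(n,c["intrinsics"],c["dist"],np.round(c["view"],4).tolist())
s=get_state(); print(s["clock"],s["tool_pos"],s["eef_rot"],s["opening"])
E
```

```text
pics
scene [[376.5679559    0.         313.86198489]
 [  0.         376.5679559  194.72599537]
 [  0.           0.           1.        ]] [-0.06957157  0.          0.          0.          0.        ] [[-0.805, -0.5932, -0.0039, 0.3626], [-0.4474, 0.6115, -0.6526, 0.3222], [0.3895, -0.5236, -0.7577, 0.7106], [0.0, 0.0, 0.0, 1.0]]
top [[501.73399898   0.         315.68029331]
 [  0.         501.73399898 193.36099892]
 [  0.           0.           1.        ]] [-0.12921078  0.          0.          0.          0.        ] [[0.0185, -0.9997, 0.0134, -0.0679], [-0.9928, -0.02, -0.1179, 0.5393], [0.1181, -0.0111, -0.9929, 1.1205], [0.0, 0.0, 0.0, 1.0]]
0.1 [ 0.20869022 -0.58854917  0.24900962] [ 9.85506003e-01  1.69638555e-01 -1.86637137e-04 -8.01882091e-04] 0.9991155368954551
```

View pics/scene0.png

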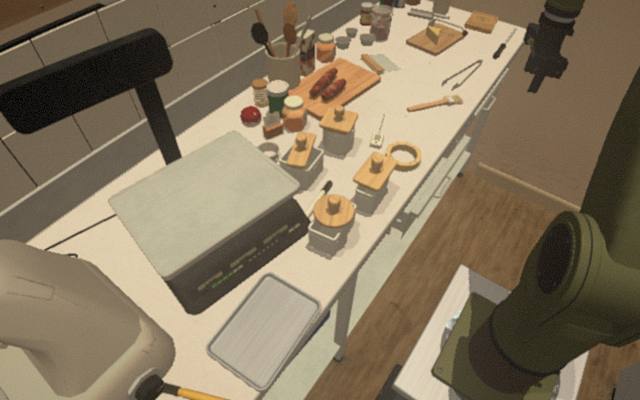

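View pics/top0.png

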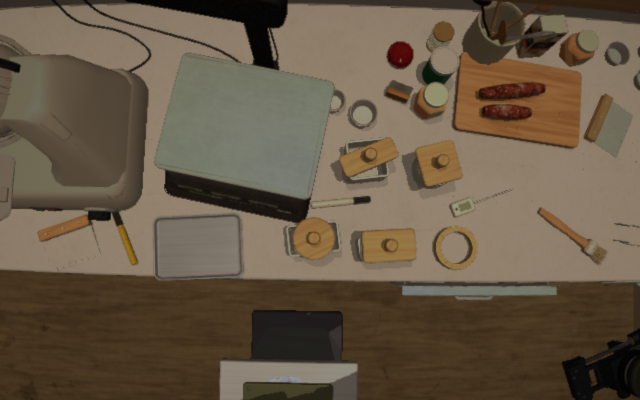

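Four lidded boxes in the top view: round lid (313,239), oblong lid (390,246), slim lid (370,157), square lid (440,163). The tray is at (198,246). I'll enlarge this area to see which boxes are underneath.

Run:
```python
import cv2,numpy as np
a=cv2.imread("pics/top0.png")[120:280,270:480]; b=cv2.imread("pics/scene0.png")[90:260,265:430]
f=lambda x,w,h:cv2.resize(x,(w,h),interpolation=cv2.INTER_CUBIC)
cv2.imwrite("pics/crop0.png",np.hstack([f(a,420*1,320),f(b,380,320)]))
```

```text
(no output)
```

View pics/crop0.png

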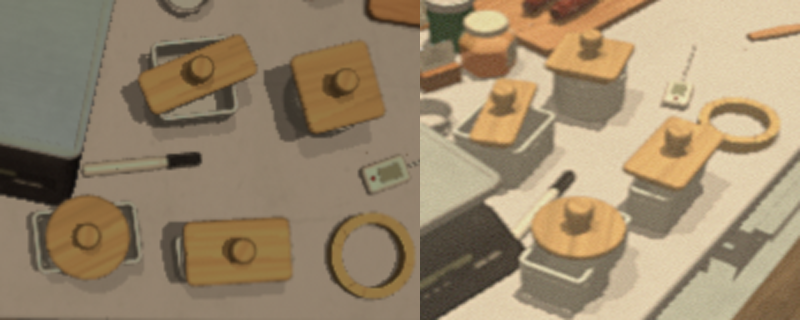

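The crop shows round lid on the oblong box, oblong lid on the slim box, slim lid on the square box and square lid on the round box. That is one four-cycle, so the oblong lid goes to the tray first. Next I'll measure.

```bash
cat > h.py <<'E'
from plant import get_state, snapshot, camera_model, r
import cv2,numpy as np
from scipy.spatial.transform import Rotation as R
def rays(n,uv):
    c=camera_model(n); V=np.array(c["view"])
    q=cv2.undistortPoints(np.asarray(uv,float).reshape(-1,1,2),np.array(c["intrinsics"]),np.array(c["dist"])).reshape(-1,2)
    d=np.c_[q,np.ones(len(q))]
    return -V[:3,:3].T@V[:3,3], d@V[:3,:3]      # origin, direction with unit optical depth
def cast(n,uv,z):
    o,d=rays(n,uv); return o+d*((z-o[2])/d[:,2])[:,None]
def cloud(n,d):
    vv,uu=np.mgrid[:400,:640]; o,k=rays(n,np.c_[uu.ravel(),vv.ravel()])
    P=(o+k*d.reshape(-1,1)).reshape(400,640,3); P[d==0]=np.nan; return P
def two(uv_top,uv_scene):
    o1,d1=rays("top",[uv_top]);o2,d2=rays("scene",[uv_scene]);d1=d1[0];d2=d2[0]
    t=np.linalg.lstsq(np.c_[d1,-d2],o2-o1,rcond=None)[0]; a=o1+t[0]*d1;b=o2+t[1]*d2
    return (a+b)/2,np.linalg.norm(a-b)
def wood(p):
    h=cv2.cvtColor(p,cv2.COLOR_RGB2HSV); return cv2.inRange(h,(8,75,90),(25,255,255))
def rect(P):
    (c,s,a)=cv2.minAreaRect((P[:,:2]*1000).astype(np.float32)); 
    if s[0]<s[1]: s=s[::-1]; a+=90     # a: heading of the long side, deg
    return np.round(c,1),np.round(s,1),round((a+90)%180-90,1)
def tool():
    s=get_state(); e=R.from_quat(s["eef_rot"]).as_matrix()
    return s,np.array(s["tool_pos"]),e
E
python3 - <<'E'
from h import *
p=cv2.imread("pics/top0.png")[:,:,::-1].copy(); d=np.load("pics/top0.npy"); P=cloud("top",d)
ps=cv2.imread("pics/scene0.png")[:,:,::-1].copy(); Ps=cloud("scene",np.load("pics/scene0.npy"))
w=wood(p)
for nm,(u,v) in dict(round=(313,239),oblong=(390,246),slim=(370,155),square=(441,163)).items():
    S=np.zeros((400,640),bool);S[v-45:v+45,u-45:u+45]=1
    b=S&(w>0)&(np.abs(P[...,2]-.097)<.012); k=S&(P[...,2]>.122)
    n,l,st,ce=cv2.connectedComponentsWithStats(b.astype(np.uint8)); i=1+st[1:,4].argmax()
    q=P[l==i]; print(nm,"board z %.4f"%np.median(q[:,2]),rect(q), "knob z %.4f"%np.median(P[k][:,2]),np.round(P[k].mean(0),4),k.sum())
    c=P[k].mean(0)
    ks=(Ps[...,2]>.124)&(np.hypot(Ps[...,0]-c[0],Ps[...,1]-c[1])<.03)
    kt=np.argwhere(k).mean(0)[::-1]; kk=np.argwhere(ks)
    if len(kk): 
        print("   two-view",np.round(two(kt,kk.mean(0)[::-1])[0],4), "scene depth mean",np.round(Ps[ks].mean(0),4),len(kk))
    # rim: not wood, height about .072
    m=S&(w==0)&(np.abs(P[...,2]-.072)<.008)
    print("   rim",m.sum(),np.median(P[m][:,2]) if m.sum() else'',rect(P[m]) if m.sum()>5 else '')
S=np.zeros((400,640),bool);S[205:285,145:250]=1
m=S&(P[...,2]>.008)&(P[...,2]<.02); print("tray rim",np.median(P[m][:,2]),rect(P[m]))
S[:]=0;S[60:200,165:325]=1; print("scale top",np.nanmedian(P[S][:,2]), np.nanmin(P[S&(P[...,2]>.1)],0),np.nanmax(P[S],0))
print("table",np.nanmedian(P[180:200,340:390,2]))
E
```

```text
round board z 0.0956 (array([435.4, -52.8]), array([90.7, 88.3]), -88.8) knob z 0.1318 [ 0.4763 -0.0376  0.1314] 251
   rim 562 0.07094933538825332 (array([470.2, -31.8]), array([149.3, 142. ]), -82.6)
oblong board z 0.0956 (array([ 422.9, -217.1]), array([116.4,  70.3]), -86.2) knob z 0.1305 [ 0.4229 -0.2159  0.1304] 138
   two-view [ 0.4232 -0.2163  0.1268] scene depth mean [ 0.4215 -0.2113  0.1318] 99
   rim 59 0.07022219631145177 (array([ 428.9, -214.3]), array([129.3,  46.3]), -76.9)
slim board z 0.0957 (array([ 617.2, -171.6]), array([128.1,  50.4]), -66.7) knob z 0.1317 [ 0.6388 -0.1431  0.1315] 187
   two-view [ 0.6266 -0.1488  0.1397] scene depth mean [ 0.6221 -0.1617  0.1308] 24
   rim 244 0.06999417010538989 (array([ 617.8, -170.5]), array([91.1, 90.2]), 7.7)
square board z 0.0958 (array([ 607.5, -328.7]), array([91.2, 90.6]), -74.6) knob z 0.1301 [ 0.6063 -0.3263  0.1299] 142
   two-view [ 0.6069 -0.3274  0.1261] scene depth mean [ 0.6033 -0.322   0.1308] 67
   rim 52 0.0692708391580954 (array([ 581.6, -310.1]), array([82.3, 27.4]), 53.4)
tray rim 0.01117560272372553 (array([413. , 216.1]), array([211.3, 149.8]), -85.5)
scale top 0.13083889513378233 [ 0.51615785 -0.07163371  0.10004705] [0.87723391 0.32374279 0.14566504]
table 0.0007146139301514864
```

```bash
cat >> h.py <<'E'
def go(x,y,z,head=None):
    s,p,e=tool(); h=np.degrees(np.arctan2(e[1,1],e[0,1])); t=0
    if head is not None:
        t=np.radians((h-head+90)%180-90)        # about tool z (down)
        e=e@R.from_rotvec([0,0,t]).as_matrix()
    D=e.T@(np.array([x,y,z])-p)
    print("clk %.1f tcp %s ytool %.1f tilt %.3f turn z %.3f shift %s"%(s["clock"],np.round(p,4),h,np.arccos(-e[2,2]),t,np.round(D,4)))
E
python3 -c "
from h import *
go(.423,-.217,.25,-86)"
```

```text
clk 0.1 tcp [ 0.2087 -0.5885  0.249 ] ytool -70.5 tilt 0.002 turn z 0.271 shift [ 0.2397 -0.3557 -0.0006]
```

```bash
python3 -m inch '1 0 0 0 0 0 .09; 1 0 0 0 0 0 .09; 1 0 0 0 0 0 .09; 1 .02 -.0296 0 0 0 0; 1 .02 -.0296 0 0 0 0; 1 .02 -.0296 0 0 0 0; 1 .02 -.0296 0 0 0 0; 1 .02 -.0296 0 0 0 0; 1 .02 -.0296 0 0 0 0; 1 .02 -.0296 0 0 0 0; 1 .02 -.0296 0 0 0 0; 1 .02 -.0296 0 0 0 0; 1 .02 -.0296 0 0 0 0; 1 .02 -.0296 0 0 0 0; 1 .02 -.0296 0 0 0 0; 1 0 0 0 0 0 0; 1 0 0 0 0 0 0' 20
python3 -c "
from h import *
go(.423,-.217,.114,-86)"
```

```text
clock: 1.52
tool_pos: [0.4243, -0.2154, 0.2496]
eef_rot: [0.999, 0.038, 0.0, -0.0]
contact_force: [-0.7, 0.1, 0.8]
opening: 0.998
finger_force: 0.0
clk 1.5 tcp [ 0.4243 -0.2154  0.2496] ytool -85.6 tilt 0.001 turn z 0.007 shift [-0.0014  0.0016  0.1356]
```

```bash
python3 -m inch '1 -.0014 .0016 .025 0 0 0; 0 0 0 .025 0 0 0; 0 0 0 .025 0 0 0; 0 0 0 .025 0 0 0; 0 0 0 .02 0 0 0; 0 0 0 .0156 0 0 0; 0 0 0 0 0 0 0; -1 0 0 0 0 0 0; -1 0 0 0 0 0 0; -1 0 0 0 0 0 0; -1 0 0 0 0 0 0; -1 0 0 0 0 0 0; -1 0 0 0 0 0 0; -1 0 0 0 0 0 0' 20
python3 -c "
from h import *
go(.413,.216,.2,-85.5)"
```

```text
clock: 2.68
tool_pos: [0.4222, -0.2197, 0.1148]
eef_rot: [0.999, 0.035, 0.0, 0.0]
contact_force: [-1.3, 1.1, 6.1]
opening: 0.307
finger_force: 20.0
clk 2.7 tcp [ 0.4222 -0.2197  0.1148] ytool -85.9 tilt 0.001 turn z -0.008 shift [ 0.0251 -0.435  -0.0855]
```

```bash
python3 -m inch '-1 0 0 -.01 0 0 0; -1 0 0 -.02 0 0 0; -1 0 0 -.03 0 0 0; -1 0 0 -.03 0 0 0; -1 0 -.015 -.02 0 0 0; -1 .0025 -.035 0 0 0 0; -1 .0025 -.035 0 0 0 0; -1 .0025 -.035 0 0 0 0; -1 .0025 -.035 0 0 0 0; -1 .0025 -.035 0 0 0 0; -1 .0025 -.035 0 0 0 0; -1 .0025 -.035 0 0 0 0; -1 .0025 -.035 0 0 0 0; -1 .0025 -.035 0 0 0 0; -1 .0025 -.035 0 0 0 0; -1 0 -.035 0 0 0 0; -1 0 -.035 0 0 0 0; -1 0 0 0 0 0 0; -1 0 0 0 0 0 0'
python3 - <<'E'
from h import *
go(.413,.216,.05,-85.5)
p,d=snapshot("top"); cv2.imwrite("pics/top1.png",p[:,:,::-1]); np.save("pics/top1.npy",d)
P=cloud("top",d)
# slim box, now open
m=(np.abs(P[...,2]-.0705)<.006)&(np.abs(P[...,0]-.423)<.06)&(np.abs(P[...,1]+.217)<.09)
print("slim box",m.sum(),np.median(P[m][:,2]),rect(P[m]))
w=wood(p)
b=(w>0)&(np.abs(P[...,0]-.413)<.08)&(np.abs(P[...,1]-.216)<.1)
q=P[b]; print("held z",np.nanpercentile(q[:,2],[10,50,90]))
cv2.imwrite("pics/c1.png",cv2.resize(p[130:290,140:480,::-1],(680,320),interpolation=cv2.INTER_CUBIC))
E
```

```text
clock: 4.27
tool_pos: [0.4154, 0.2186, 0.2239]
eef_rot: [0.999, 0.038, -0.0, -0.0]
contact_force: [0.6, -1.3, -0.5]
opening: 0.302
finger_force: 20.0
clk 4.3 tcp [0.4154 0.2186 0.2239] ytool -85.6 tilt 0.001 turn z -0.002 shift [-0.0025  0.0025  0.1739]
slim box 331 0.0702518720632408 (array([ 423.5, -216.4]), array([128.5,  50.3]), -82.3)
held z [0.20200815 0.20580487 0.31956694]
```

View pics/c1.png

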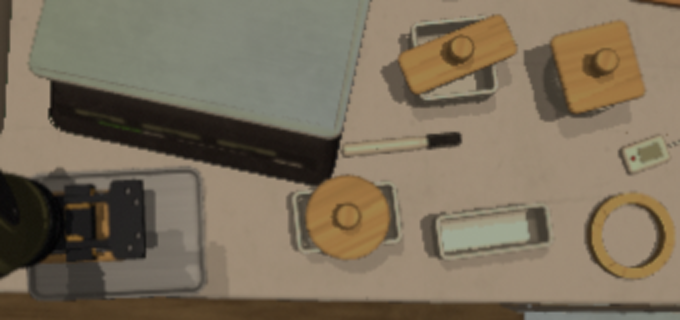

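The slim box is now open, with its mouth at about (493,233) in this crop, and the lid hangs over the tray. Lowering it in.

```bash
python3 -m inch '-1 -.0025 .0025 .02 0 0 0; -1 0 0 .03 0 0 0; -1 0 0 .03 0 0 0; -1 0 0 .03 0 0 0; -1 0 0 .03 0 0 0; -1 0 0 .02 0 0 0; -1 0 0 .01 0 0 0; -1 0 0 .004 0 0 0; -1 0 0 .004 0 0 0; -1 0 0 0 0 0 0;-1 0 0 0 0 0 0'
```

```text
clock: 5.23
tool_pos: [0.4144, 0.2135, 0.047]
eef_rot: [0.999, 0.035, 0.001, -0.0]
contact_force: [-0.4, 0.3, -0.1]
opening: 0.305
finger_force: 20.0
```

```bash
python3 -m inch '-1 0 0 .002 0 0 0; -1 0 0 .0015 0 0 0; -1 0 0 0 0 0 0; 0.2 0 0 0 0 0 0; 0.2 0 0 0 0 0 0; 0.2 0 0 0 0 0 0; 0.2 0 0 0 0 0 0; 0.2 0 0 -.01 0 0 0; 0.2 0 0 -.02 0 0 0; 0.2 0 0 -.04 0 0 0; 0.2 0 0 -.04 0 0 0; 0.2 0 0 -.04 0 0 0;0.2 0 0 -.04 0 0 0;0.2 0 0 0 0 0 0'
python3 - <<'E'
from h import *
go(.617,-.1716,.24,-66.7)
go(.617,-.1716,.24,-80)
E
```

```text
clock: 6.4
tool_pos: [0.4168, 0.2149, 0.2395]
eef_rot: [0.999, 0.035, 0.006, -0.003]
contact_force: [-0.0, 1.2, 0.0]
opening: 0.599
finger_force: 0.0
clk 6.4 tcp [0.4168 0.2149 0.2395] ytool -86.0 tilt 0.013 turn z -0.337 shift [ 0.031   0.4342 -0.0009]
clk 6.4 tcp [0.4168 0.2149 0.2395] ytool -86.0 tilt 0.013 turn z -0.105 shift [ 0.13    0.4154 -0.0009]
```

Run:
```python
from h import *
go(.6172,-.1716,.24,-72)
```

```text
clk 6.4 tcp [0.4168 0.2149 0.2395] ytool -86.0 tilt 0.013 turn z -0.244 shift [ 0.0711  0.4295 -0.0009]
```

```bash
python3 -m inch '0.2 0 0 0 0 0 -.081; 0.2 0 0 0 0 0 -.081; 0.2 0 0 0 0 0 -.082; 0.2 .0055 .033 0 0 0 0; 0.2 .0055 .033 0 0 0 0; 0.2 .0055 .033 0 0 0 0; 0.2 .0055 .033 0 0 0 0; 0.2 .0055 .033 0 0 0 0; 0.2 .0055 .033 0 0 0 0; 0.2 .0055 .033 0 0 0 0; 0.2 .0055 .033 0 0 0 0; 0.2 .0055 .033 0 0 0 0; 0.2 .0055 .033 0 0 0 0; 0.2 .0055 .033 0 0 0 0; 0.2 .0055 .033 0 0 0 0; 0.2 .0055 .033 0 0 0 0; 0.2 0 0 0 0 0 0;0.2 0 0 0 0 0 0;0.2 0 0 0 0 0 0'
python3 - <<'E'
from h import *
p,d=snapshot("top"); P=cloud("top",d); w=wood(p)
go(.6172,-.1716,.114,-72)
b=(w>0)&(np.abs(P[...,0]-.413)<.08)&(np.abs(P[...,1]-.216)<.1)&(P[...,2]>.015)&(P[...,2]<.045)
print("tray lid",b.sum(),np.median(P[b][:,2]),rect(P[b]))
E
```

```text
clock: 7.98
tool_pos: [0.6138, -0.1714, 0.2323]
eef_rot: [0.988, 0.157, -0.001, -0.001]
contact_force: [-0.4, 0.2, -0.4]
opening: 0.598
finger_force: 0.0
clk 8.0 tcp [ 0.6139 -0.1705  0.2325] ytool -71.9 tilt 0.002 turn z 0.002 shift [0.0029 0.0022 0.1185]
tray lid 1347 0.02640295712116525 (array([416.9, 212. ]), array([116.4,  69.4]), -87.2)
```

```bash
python3 -m inch '0.2 .003 .002 .02 0 0 0; .2 0 0 .025 0 0 0; .2 0 0 .025 0 0 0; .2 0 0 .02 0 0 0; .2 0 0 .018 0 0 0; .2 0 0 .0105 0 0 0; .2 0 0 0 0 0 0; -1 0 0 0 0 0 0; -1 0 0 0 0 0 0; -1 0 0 0 0 0 0; -1 0 0 0 0 0 0; -1 0 0 0 0 0 0; -1 0 0 0 0 0 0; -1 0 0 -.01 0 0 0; -1 0 0 -.02 0 0 0; -1 0 0 -.03 0 0 0; -1 0 0 -.03 0 0 0; -1 0 0 -.02 0 0 0; -1 0 0 0 0 0 0; -1 0 0 0 0 0 0' 20
python3 - <<'E'
from h import *
p,d=snapshot("top"); P=cloud("top",d)
go(.4235,-.2164,.22,-87.6)
m=(np.abs(P[...,2]-.0705)<.006)&(np.abs(P[...,0]-.618)<.07)&(np.abs(P[...,1]+.1705)<.065)
print("square box",m.sum(),rect(P[m]))
m=(np.abs(P[...,2]-.0705)<.006)&(np.abs(P[...,0]-.423)<.06)&(np.abs(P[...,1]+.217)<.09)
print("slim box",m.sum(),rect(P[m]))
w=wood(p);b=(w>0)&(np.abs(P[...,0]-.617)<.1)&(np.abs(P[...,1]+.1716)<.08)&(np.abs(P[...,2]-.197)<.012)
print("held lid",b.sum(),np.median(P[b][:,2]),rect(P[b]))
cv2.imwrite("pics/c2.png",cv2.resize(p[100:290,260:480,::-1],(660,570),interpolation=cv2.INTER_CUBIC))
E
```

```text
clock: 9.7
tool_pos: [0.6184, -0.1738, 0.2253]
eef_rot: [0.988, 0.156, 0.001, 0.001]
contact_force: [0.7, 0.7, -1.0]
opening: 0.305
finger_force: 20.0
clk 9.8 tcp [ 0.6174 -0.1735  0.2238] ytool -72.0 tilt 0.001 turn z 0.273 shift [-0.1956  0.0348  0.0039]
square box 101 (array([ 607.6, -143.8]), array([94.8, 52. ]), 25.1)
slim box 8 (array([ 439.2, -158.7]), array([9.1, 4.5]), 86.6)
held lid 133 0.20523401936326047 (array([ 603.1, -141.6]), array([53.9, 50.5]), -65.4)
```

View pics/c2.png

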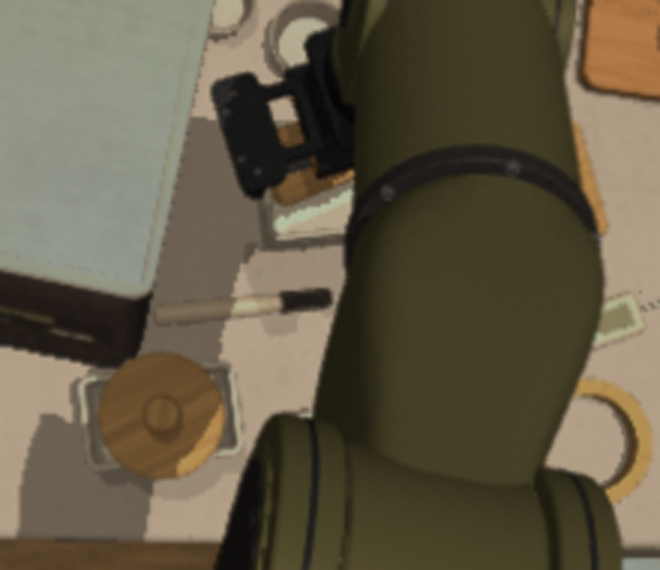

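The arm covers the boxes in this view. The held slim lid shows at about (310,180), still gripped. Moving it over the slim box.

```bash
python3 -m inch '-1 0 0 0 0 0 .07; -1 0 0 0 0 0 .07; -1 0 0 0 0 0 .07; -1 0 0 0 0 0 .07; -1 -.01 .0018 0 0 0 0; -1 -.025 .0045 0 0 0 0; -1 -.025 .0045 0 0 0 0; -1 -.025 .0045 0 0 0 0; -1 -.025 .0045 0 0 0 0; -1 -.025 .0045 0 0 0 0; -1 -.025 .0045 0 0 0 0; -1 -.025 .004 0 0 0 0; -1 -.01 .001 0 0 0 0; -1 0 0 0 0 0 0; -1 0 0 0 0 0 0; -1 0 0 0 0 0 0'
python3 - <<'E'
from h import *
for n in("top","scene"):
    p,d=snapshot(n); cv2.imwrite(f"pics/{n}3.png",p[:,:,::-1]); P=cloud(n,d)
    w=wood(p);b=(w>0)&(np.abs(P[...,0]-.423)<.08)&(np.abs(P[...,1]+.216)<.1)&(np.abs(P[...,2]-.205)<.008)
    print(n,"held lid",b.sum(),np.median(P[b][:,2]) if b.any() else '',rect(P[b]) if b.sum()>5 else '')
    m=(np.abs(P[...,2]-.0705)<.006)&(np.abs(P[...,0]-.618)<.07)&(np.abs(P[...,1]+.1705)<.065)
    print("square box",m.sum(),rect(P[m]))
a=cv2.imread("pics/top3.png")[130:280,290:490];b=cv2.imread("pics/scene3.png")[90:240,265:465]
cv2.imwrite("pics/c3.png",cv2.resize(np.hstack([a,b]),(800,300)))
go(.4235,-.2164,.12,-87.6)
E
```

```text
clock: 11.08
tool_pos: [0.4262, -0.2134, 0.2238]
eef_rot: [1.0, 0.018, 0.001, -0.0]
contact_force: [1.1, -0.5, -2.3]
opening: 0.306
finger_force: 20.0
top held lid 65 0.2038119817371925 (array([ 418.8, -172.3]), array([48.4, 15.3]), 1.0)
square box 350 (array([ 617.6, -170.5]), array([90.8, 90.5]), -82.6)
scene held lid 622 0.20627587149426257 (array([ 423.7, -211.2]), array([127.6,  48.7]), -83.4)
square box 335 (array([ 616.6, -169.5]), array([92.3, 91.4]), -83.5)
clk 11.2 tcp [ 0.4261 -0.2133  0.2239] ytool -87.9 tilt 0.001 turn z -0.005 shift [-0.0029  0.003   0.1039]
```

View pics/c3.png

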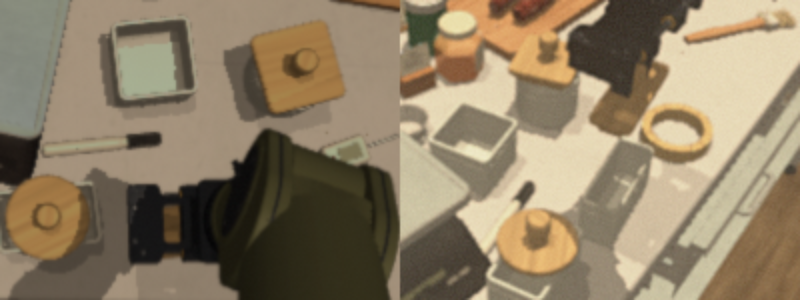

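The square box is open in the top view at (152,60) of this crop. The scene camera sees the held slim lid about 4 mm left of the slim box centre, with its heading matching. Correcting and lowering.

```bash
python3 -m inch '-1 -.002 .0037 .01 0 0 0; -1 0 0 .025 0 0 0; -1 0 0 .025 0 0 0; -1 0 0 .025 0 0 0; -1 0 0 .015 0 0 0; -1 0 0 .005 0 0 0; -1 0 0 .005 0 0 0; -1 0 0 .005 0 0 0; -1 0 0 .004 0 0 0; -1 0 0 .003 0 0 0; -1 0 0 0 0 0 0; -1 0 0 0 0 0 0'
```

```text
clock: 12.18
tool_pos: [0.4228, -0.2172, 0.1024]
eef_rot: [1.0, 0.018, 0.0, -0.0]
contact_force: [0.3, 2.5, -1.3]
opening: 0.307
finger_force: 20.0
```

```bash
python3 -c "
from h import *
go(.4235,-.2164,.0985,-87.6)"
```

```text
clk 12.2 tcp [ 0.4228 -0.2172  0.1024] ytool -88.0 tilt 0.001 turn z -0.006 shift [ 0.0007 -0.0007  0.0039]
```

```bash
python3 -m inch '-1 0 0 .002 0 0 0; -1 0 0 .001 0 0 0; -1 0 0 0 0 0 0; .2 0 0 0 0 0 0; .2 0 0 0 0 0 0; .2 0 0 0 0 0 0; .2 0 0 0 0 0 0; .2 0 0 -.01 0 0 0; .2 0 0 -.03 0 0 0; .2 0 0 -.04 0 0 0; .2 0 0 -.04 0 0 0; .2 0 0 0 0 0 0'
python3 - <<'E'
from h import *
go(.6072,-.328,.22,-80)
p,d=snapshot("scene"); P=cloud("scene",d); w=wood(p)
b=(w>0)&(np.abs(P[...,0]-.423)<.08)&(np.abs(P[...,1]+.216)<.1)&(np.abs(P[...,2]-.085)<.02)
print("slim lid",b.sum(),np.median(P[b][:,2]),rect(P[b]),np.linalg.lstsq(np.c_[P[b][:,:2],np.ones(b.sum())],P[b][:,2],rcond=None)[0][:2])
E
```

```text
clock: 13.18
tool_pos: [0.4256, -0.2193, 0.2257]
eef_rot: [1.0, 0.017, 0.006, 0.003]
contact_force: [-0.3, -0.2, 0.0]
opening: 0.601
finger_force: 0.0
clk 13.2 tcp [ 0.4256 -0.2193  0.2257] ytool -88.1 tilt 0.012 turn z -0.141 shift [0.1598 0.1385 0.0083]
slim lid 694 0.08307827369300619 (array([ 421.7, -217.5]), array([129.7,  49.9]), -82.7) [ 0.03606091 -0.01290684]
```

```bash
python3 -m inch '.2 0 0 0 0 0 -.07; .2 0 0 0 0 0 -.07; .2 .02 .0173 0 0 0 0; .2 .02 .0173 0 0 0 0; .2 .02 .0173 0 0 0 0; .2 .02 .0173 0 0 0 0; .2 .02 .0173 0 0 0 0; .2 .02 .0173 0 0 0 0; .2 .02 .0173 0 0 0 0; .2 .02 .0173 0 0 0 0; .2 0 0 0 0 0 0; .2 0 0 0 0 0 0; .2 0 0 0 0 0 0'
python3 -c "
from h import *
go(.6072,-.328,.114,-80)"
```

```text
clock: 14.32
tool_pos: [0.6027, -0.3253, 0.2179]
eef_rot: [0.996, 0.087, -0.001, -0.001]
contact_force: [-0.1, -0.3, -0.5]
opening: 0.597
finger_force: 0.0
clk 14.3 tcp [ 0.6027 -0.3253  0.2179] ytool -80.0 tilt 0.003 turn z 0.000 shift [0.0042 0.0036 0.1039]
```

```bash
python3 -m inch '.2 .0042 .003 .02 0 0 0; .2 0 0 .025 0 0 0; .2 0 0 .025 0 0 0; .2 0 0 .02 0 0 0; .2 0 0 .014 0 0 0; .2 0 0 0 0 0 0; -1 0 0 0 0 0 0; -1 0 0 0 0 0 0; -1 0 0 0 0 0 0; -1 0 0 0 0 0 0; -1 0 0 0 0 0 0; -1 0 0 0 0 0 0; -1 0 0 -.01 0 0 0; -1 0 0 -.02 0 0 0; -1 0 0 -.03 0 0 0; -1 0 0 -.03 0 0 0; -1 0 0 -.02 0 0 0; -1 0 0 0 0 0 0; -1 0 0 0 0 0 0' 20
python3 - <<'E'
from h import *
p,d=snapshot("scene"); P=cloud("scene",d); w=wood(p)
b=(w>0)&(np.abs(P[...,0]-.607)<.08)&(np.abs(P[...,1]+.328)<.1)&(np.abs(P[...,2]-.205)<.01)
print("held",b.sum(),rect(P[b]))
go(.6177,-.1705,.22,-87.7)
E
```

```text
clock: 15.9
tool_pos: [0.6091, -0.3287, 0.2264]
eef_rot: [0.996, 0.087, 0.001, 0.001]
contact_force: [0.1, 0.2, -1.2]
opening: 0.303
finger_force: 20.0
held 637 (array([ 605.1, -329.2]), array([95.7, 89.6]), -75.2)
clk 15.9 tcp [ 0.6082 -0.3282  0.2247] ytool -80.0 tilt 0.001 turn z 0.135 shift [ 0.0159 -0.1571  0.0047]
```

```bash
python3 -m inch '-1 0 0 0 0 0 .07; -1 0 0 0 0 0 .065; -1 .001 -.012 0 0 0 0; -1 .0025 -.025 0 0 0 0; -1 .0025 -.025 0 0 0 0; -1 .0025 -.025 0 0 0 0; -1 .0025 -.025 0 0 0 0; -1 .0025 -.025 0 0 0 0; -1 .0023 -.02 0 0 0 0; -1 0 0 0 0 0 0; -1 0 0 0 0 0 0;-1 0 0 0 0 0 0'
python3 - <<'E'
from h import *
go(.6177,-.1705,.12,-87.7)
for n in("top","scene"):
    p,d=snapshot(n); P=cloud(n,d); w=wood(p)
    b=(w>0)&(np.abs(P[...,0]-.618)<.07)&(np.abs(P[...,1]+.17)<.07)&(np.abs(P[...,2]-.205)<.01)
    print(n,"held",b.sum(),rect(P[b]))
    m=(np.abs(P[...,2]-.0705)<.006)&(w==0)&(np.abs(P[...,0]-.607)<.07)&(np.abs(P[...,1]+.328)<.07)
    print("round box",m.sum(),rect(P[m]), cv2.minEnclosingCircle((P[m][:,:2]*1000).astype(np.float32)))
E
```

```text
clock: 16.95
tool_pos: [0.6175, -0.1712, 0.2243]
eef_rot: [1.0, 0.02, -0.001, 0.0]
contact_force: [-0.2, 1.4, -0.9]
opening: 0.302
finger_force: 20.0
clk 16.9 tcp [ 0.6175 -0.1712  0.2243] ytool -87.7 tilt 0.002 turn z 0.000 shift [ 0.0004 -0.0007  0.1043]
top held 154 (array([ 611.1, -142.1]), array([88.7, 30.4]), 11.3)
round box 89 (array([ 614. , -365.6]), array([67.3, 18.3]), 9.3) ((612.713134765625, -357.9380187988281), 33.669490814208984)
scene held 725 (array([ 613.8, -171.7]), array([91.6, 89.3]), -82.5)
round box 240 (array([ 604.4, -326.3]), array([91.4, 89.9]), -82.1) ((605.0599365234375, -328.00244140625), 47.69816207885742)
```

```bash
python3 -m inch '-1 .001 -.001 .01 0 0 0; -1 0 0 .025 0 0 0; -1 0 0 .025 0 0 0; -1 0 0 .025 0 0 0; -1 0 0 .015 0 0 0; -1 0 0 .005 0 0 0; -1 0 0 .005 0 0 0; -1 0 0 .005 0 0 0; -1 0 0 .004 0 0 0; -1 0 0 .003 0 0 0; -1 0 0 .002 0 0 0; -1 0 0 0 0 0 0; -1 0 0 0 0 0 0'
```

```text
clock: 18.13
tool_pos: [0.6196, -0.1699, 0.1017]
eef_rot: [1.0, 0.02, 0.001, 0.0]
contact_force: [-0.5, -0.1, -0.4]
opening: 0.308
finger_force: 20.0
```

```bash
python3 -m inch '-1 0 0 .002 0 0 0; -1 0 0 0 0 0 0; .2 0 0 0 0 0 0; .2 0 0 0 0 0 0; .2 0 0 0 0 0 0; .2 0 0 0 0 0 0; .2 0 0 -.01 0 0 0; .2 0 0 -.03 0 0 0; .2 0 0 -.04 0 0 0; .2 0 0 -.04 0 0 0; .2 0 0 0 0 0 0'
python3 - <<'E'
from h import *
go(.4354,-.0525,.22,-87)
p,d=snapshot("scene"); P=cloud("scene",d); w=wood(p)
b=(w>0)&(np.abs(P[...,0]-.618)<.08)&(np.abs(P[...,1]+.17)<.07)&(np.abs(P[...,2]-.085)<.02)
print("square lid",b.sum(),np.median(P[b][:,2]),rect(P[b]),np.linalg.lstsq(np.c_[P[b][:,:2],np.ones(b.sum())],P[b][:,2],rcond=None)[0][:2])
E
```

```text
clock: 19.05
tool_pos: [0.6241, -0.171, 0.2279]
eef_rot: [1.0, 0.02, 0.008, 0.002]
contact_force: [0.7, 0.2, -0.5]
opening: 0.599
finger_force: 0.0
clk 19.1 tcp [ 0.6241 -0.171   0.2279] ytool -87.8 tilt 0.016 turn z -0.013 shift [-0.1823 -0.1283  0.0047]
square lid 822 0.08296495673607335 (array([ 616.1, -169.6]), array([92.5, 89.9]), -81.5) [ 0.03076135 -0.02131436]
```

```bash
python3 -m inch '.2 -.022 -.0155 0 0 0 0; .2 -.022 -.0155 0 0 0 0; .2 -.022 -.0155 0 0 0 0; .2 -.022 -.0155 0 0 0 0; .2 -.022 -.0155 0 0 0 0; .2 -.022 -.0155 0 0 0 0; .2 -.022 -.0155 0 0 0 0; .2 -.025 -.0155 0 0 0 0; .2 0 0 0 0 0 0; .2 0 0 0 0 0 0; .2 0 0 0 0 0 0'
python3 - <<'E'
from h import *
go(.4354,-.0528,.114)
p,d=snapshot("top"); P=cloud("top",d); w=wood(p)
m=(np.abs(P[...,2]-.0705)<.006)&(w==0)&(np.abs(P[...,0]-.607)<.065)&(np.abs(P[...,1]+.328)<.065)
print("round box",m.sum(),rect(P[m]), cv2.minEnclosingCircle((P[m][:,:2]*1000).astype(np.float32)))
E
```

```text
clock: 20.02
tool_pos: [0.4361, -0.0531, 0.219]
eef_rot: [1.0, 0.02, 0.0, 0.0]
contact_force: [0.4, -1.0, -0.5]
opening: 0.597
finger_force: 0.0
clk 20.0 tcp [ 0.4361 -0.0531  0.219 ] ytool -87.7 tilt 0.001 turn z 0.000 shift [-0.0007 -0.0004  0.105 ]
round box 302 (array([ 606.5, -329.4]), array([91.8, 90.3]), 13.1) ((606.4848022460938, -329.1483154296875), 46.90388870239258)
```

```bash
python3 -m inch '.2 -.0007 0 .02 0 0 0; .2 0 0 .025 0 0 0; .2 0 0 .025 0 0 0; .2 0 0 .02 0 0 0; .2 0 0 .015 0 0 0; .2 0 0 0 0 0 0; -1 0 0 0 0 0 0; -1 0 0 0 0 0 0; -1 0 0 0 0 0 0; -1 0 0 0 0 0 0; -1 0 0 0 0 0 0; -1 0 0 0 0 0 0; -1 0 0 -.01 0 0 0; -1 0 0 -.02 0 0 0; -1 0 0 -.03 0 0 0; -1 0 0 -.03 0 0 0; -1 0 0 -.02 0 0 0; -1 0 0 0 0 0 0; -1 0 0 0 0 0 0' 20
python3 - <<'E'
from h import *
p,d=snapshot("scene"); P=cloud("scene",d); w=wood(p)
b=(w>0)&(np.abs(P[...,0]-.435)<.08)&(np.abs(P[...,1]+.05)<.08)&(np.abs(P[...,2]-.205)<.01)
print("held",b.sum(),rect(P[b]))
go(.6065,-.3292,.22,-80)
E
```

```text
clock: 21.65
tool_pos: [0.4351, -0.053, 0.2249]
eef_rot: [1.0, 0.02, 0.001, 0.0]
contact_force: [-0.6, 0.1, -1.5]
opening: 0.307
finger_force: 20.0
held 748 (array([422.4, -46.6]), array([89.8, 63.7]), 68.8)
clk 21.7 tcp [ 0.4344 -0.0529  0.2239] ytool -87.7 tilt 0.000 turn z -0.135 shift [0.1216 0.302  0.0039]
```

Path crosses over closed boxes (knob tops ≤ 0.12 m) with the plug at 0.18 m, so it is clear.

```bash
python3 -m inch '-1 0 0 0 0 0 -.07; -1 0 0 0 0 0 -.065; -1 .004 .011 0 0 0 0; -1 .0105 .026 0 0 0 0; -1 .0105 .026 0 0 0 0; -1 .0105 .026 0 0 0 0; -1 .0105 .026 0 0 0 0; -1 .0105 .026 0 0 0 0; -1 .0105 .026 0 0 0 0; -1 .0105 .026 0 0 0 0; -1 .0105 .026 0 0 0 0; -1 .0105 .026 0 0 0 0; -1 .0105 .026 0 0 0 0; -1 .0105 .026 0 0 0 0; -1 .002 .005 0 0 0 0; -1 0 0 0 0 0 0; -1 0 0 0 0 0 0; -1 0 0 0 0 0 0'
python3 - <<'E'
from h import *
go(.6065,-.3292,.12)
for n in("scene","top"):
    p,d=snapshot(n); P=cloud(n,d); w=wood(p)
    b=(w>0)&(np.abs(P[...,0]-.6065)<.08)&(np.abs(P[...,1]+.329)<.08)&(np.abs(P[...,2]-.205)<.01)
    if n=="scene":print("held",b.sum(),rect(P[b]))
    m=(w==0)&(np.abs(P[...,2]-.0705)<.006)&(np.abs(P[...,0]-.435)<.055)&(np.abs(P[...,1]+.053)<.085)
    print(n,"oblong box",m.sum(),rect(P[m]))
E
```

```text
clock: 23.2
tool_pos: [0.6062, -0.3276, 0.2231]
eef_rot: [0.996, 0.088, -0.001, -0.001]
contact_force: [0.5, 0.6, -1.2]
opening: 0.302
finger_force: 20.0
clk 23.2 tcp [ 0.6062 -0.3276  0.2231] ytool -79.9 tilt 0.003 turn z 0.000 shift [0.0002 0.0019 0.1031]
held 504 (array([ 602.3, -322.5]), array([90.5, 85.9]), 32.2)
scene oblong box 426 (array([436.4, -52.3]), array([118. ,  71.1]), -82.8)
top oblong box 367 (array([436.7, -52.7]), array([115.9,  70.2]), -82.6)
```

```bash
python3 -m inch '-1 .001 .0025 .01 0 0 0; -1 0 0 .025 0 0 0; -1 0 0 .025 0 0 0; -1 0 0 .025 0 0 0; -1 0 0 .015 0 0 0; -1 0 0 .005 0 0 0; -1 0 0 .005 0 0 0; -1 0 0 .005 0 0 0; -1 0 0 .004 0 0 0; -1 0 0 .003 0 0 0; -1 0 0 .001 0 0 0; -1 0 0 0 0 0 0; -1 0 0 0 0 0 0'
```

```text
clock: 24.38
tool_pos: [0.6083, -0.3305, 0.1015]
eef_rot: [0.996, 0.088, -0.0, -0.001]
contact_force: [-2.2, 4.0, 0.1]
opening: 0.302
finger_force: 20.0
```

```bash
python3 -m inch '-1 -.0005 -.001 .002 0 0 0; -1 0 0 0 0 0 0; .2 0 0 0 0 0 0; .2 0 0 0 0 0 0; .2 0 0 0 0 0 0; .2 0 0 0 0 0 0; .2 0 0 -.01 0 0 0; .2 0 0 -.03 0 0 0; .2 0 0 -.04 0 0 0; .2 0 0 -.04 0 0 0; .2 0 0 0 0 0 0; .2 0 0 0 0 0 0'
python3 - <<'E'
from h import *
go(.4169,.212,.22,-86)
p,d=snapshot("scene"); P=cloud("scene",d); w=wood(p)
b=(w>0)&(np.abs(P[...,0]-.6065)<.07)&(np.abs(P[...,1]+.329)<.07)&(np.abs(P[...,2]-.085)<.02)
print("round lid",b.sum(),np.median(P[b][:,2]),rect(P[b]),np.linalg.lstsq(np.c_[P[b][:,:2],np.ones(b.sum())],P[b][:,2],rcond=None)[0][:2])
E
```

```text
clock: 25.38
tool_pos: [0.6096, -0.3319, 0.2232]
eef_rot: [0.996, 0.087, 0.003, 0.002]
contact_force: [0.0, 0.7, -0.1]
opening: 0.599
finger_force: 0.0
clk 25.4 tcp [ 0.6096 -0.3319  0.2232] ytool -80.0 tilt 0.008 turn z 0.104 shift [-1.543e-01 -5.561e-01 -2.000e-04]
round lid 531 0.08332114030385174 (array([ 604.2, -326.4]), array([88.4, 85.4]), 38.0) [ 0.03210476 -0.04081905]
```

```bash
python3 -m inch '.2 0 0 0 0 0 .104; .2 -.0096 -.0348 0 0 0 0; .2 -.0096 -.0348 0 0 0 0; .2 -.0096 -.0348 0 0 0 0; .2 -.0096 -.0348 0 0 0 0; .2 -.0096 -.0348 0 0 0 0; .2 -.0096 -.0348 0 0 0 0; .2 -.0096 -.0348 0 0 0 0; .2 -.0096 -.0348 0 0 0 0; .2 -.0096 -.0348 0 0 0 0; .2 -.0096 -.0348 0 0 0 0; .2 -.0096 -.0348 0 0 0 0; .2 -.0096 -.0348 0 0 0 0; .2 -.0096 -.0348 0 0 0 0; .2 -.0096 -.0348 0 0 0 0; .2 -.0096 -.0348 0 0 0 0; .2 -.0096 -.0348 0 0 0 0; .2 0 0 0 0 0 0; .2 0 0 0 0 0 0; .2 0 0 0 0 0 0'
python3 -c "
from h import *
go(.4165,.2125,.0455)"
```

```text
clock: 27.1
tool_pos: [0.4146, 0.2129, 0.2183]
eef_rot: [0.999, 0.035, -0.001, 0.001]
contact_force: [0.4, -0.3, 0.7]
opening: 0.599
finger_force: 0.0
clk 27.1 tcp [0.4146 0.2129 0.2183] ytool -85.9 tilt 0.003 turn z 0.000 shift [0.0021 0.0003 0.1728]
```

```bash
python3 -m inch '.2 .0021 0 .02 0 0 0; .2 0 0 .035 0 0 0; .2 0 0 .035 0 0 0; .2 0 0 .035 0 0 0; .2 0 0 .025 0 0 0; .2 0 0 .0165 0 0 0; .2 0 0 .006 0 0 0; .2 0 0 0 0 0 0; -1 0 0 0 0 0 0; -1 0 0 0 0 0 0; -1 0 0 0 0 0 0; -1 0 0 0 0 0 0; -1 0 0 0 0 0 0; -1 0 0 0 0 0 0; -1 0 0 -.01 0 0 0; -1 0 0 -.025 0 0 0; -1 0 0 -.035 0 0 0; -1 0 0 -.035 0 0 0; -1 0 0 -.035 0 0 0; -1 0 0 -.035 0 0 0' 20
python3 -m inch '-1 0 0 0 0 0 -.08; -1 0 0 0 0 0 0; -1 0 0 0 0 0 0'
python3 -c "
from h import *
go(.4367,-.0527,.22)"
```

```text
clock: 28.77
tool_pos: [0.4164, 0.2137, 0.2239]
eef_rot: [0.999, 0.035, -0.0, 0.0]
contact_force: [0.1, -0.2, -1.0]
opening: 0.309
finger_force: 20.0
clock: 29.02
tool_pos: [0.4166, 0.2139, 0.222]
eef_rot: [0.997, 0.075, -0.0, -0.0]
contact_force: [0.2, -0.4, -1.6]
opening: 0.305
finger_force: 20.0
clk 29.0 tcp [0.4166 0.2139 0.222 ] ytool -81.4 tilt 0.000 turn z 0.000 shift [-0.0198  0.2666  0.002 ]
```

```bash
python3 -m inch '-1 -.001 .0106 0 0 0 0; -1 -.0018 .026 0 0 0 0; -1 -.002 .027 0 0 0 0; -1 -.002 .027 0 0 0 0; -1 -.002 .027 0 0 0 0; -1 -.002 .027 0 0 0 0; -1 -.002 .027 0 0 0 0; -1 -.002 .027 0 0 0 0; -1 -.002 .027 0 0 0 0; -1 -.002 .027 0 0 0 0; -1 -.001 .014 0 0 0 0; -1 0 0 0 0 0 0; -1 0 0 0 0 0 0; -1 0 0 0 0 0 0'
python3 - <<'E'
from h import *
go(.4367,-.0527,.12)
for n in("scene","top"):
    p,d=snapshot(n); P=cloud(n,d); w=wood(p)
    b=(w>0)&(np.abs(P[...,0]-.4367)<.08)&(np.abs(P[...,1]+.053)<.08)&(np.abs(P[...,2]-.205)<.01)
    print(n,"held",b.sum(),rect(P[b]))
    cv2.imwrite(f"pics/{n}4.png",p[:,:,::-1])
a=cv2.imread("pics/top4.png")[120:280,240:480];b=cv2.imread("pics/scene4.png")[100:260,240:480]
cv2.imwrite("pics/c4.png",cv2.resize(np.hstack([a,b]),(800,267)))
E
```

```text
clock: 30.18
tool_pos: [0.4369, -0.0516, 0.221]
eef_rot: [0.997, 0.076, -0.001, -0.0]
contact_force: [0.1, 0.7, -2.0]
opening: 0.306
finger_force: 20.0
clk 30.2 tcp [ 0.4369 -0.0516  0.221 ] ytool -81.3 tilt 0.002 turn z 0.000 shift [-0.0002  0.0012  0.101 ]
scene held 1027 (array([434.7, -52.2]), array([117. ,  69.3]), -82.4)
top held 0 (array([0., 0.]), array([0., 0.]), 0.0)
```

View pics/c4.png

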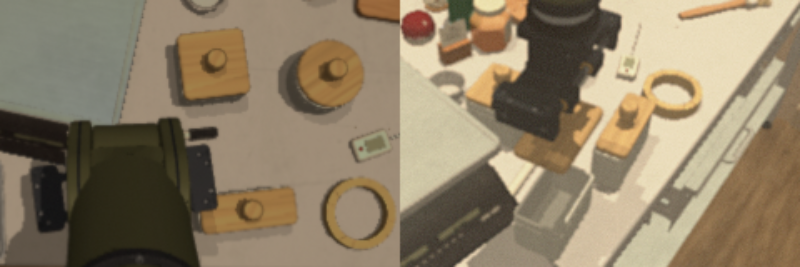

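The square (212,65), round (330,73) and slim (250,210) lids sit on their own boxes. The held oblong lid lines up with the oblong box. Lowering it.

```bash
python3 -m inch '-1 0 .001 .01 0 0 0; -1 0 0 .025 0 0 0; -1 0 0 .025 0 0 0; -1 0 0 .025 0 0 0; -1 0 0 .013 0 0 0; -1 0 0 .005 0 0 0; -1 0 0 .005 0 0 0; -1 0 0 .005 0 0 0; -1 0 0 .004 0 0 0; -1 0 0 .003 0 0 0; -1 0 0 .001 0 0 0; -1 0 0 0 0 0 0; -1 0 0 0 0 0 0'
```

```text
clock: 31.37
tool_pos: [0.4382, -0.0533, 0.1016]
eef_rot: [0.997, 0.075, 0.001, 0.0]
contact_force: [-0.3, 1.0, 5.7]
opening: 0.306
finger_force: 20.0
```

```bash
python3 -m inch '-1 0 0 0 0 0 0; .2 0 0 0 0 0 0; .2 0 0 0 0 0 0; .2 0 0 0 0 0 0; .2 0 0 0 0 0 0; .2 0 0 -.01 0 0 0; .2 0 0 -.03 0 0 0; .2 0 0 -.04 0 0 0; .2 0 0 -.04 0 0 0; .2 0 -.03 0 0 0 0; .2 0 -.04 0 0 0 0; .2 0 -.04 0 0 0 0; .2 0 -.04 0 0 0 0; .2 0 -.04 0 0 0 0; .2 0 -.04 0 0 0 0; .2 0 -.03 0 0 0 0; .2 0 0 0 0 0 0; .2 0 0 0 0 0 0; .2 0 0 0 0 0 0; .2 0 0 0 0 0 0'
python3 - <<'E'
from h import *
for n in("top","scene"):
    p,d=snapshot(n); P=cloud(n,d); w=wood(p); cv2.imwrite(f"pics/{n}5.png",p[:,:,::-1])
    for k,(x,y) in dict(round=(.6065,-.3292),square=(.6177,-.1705),oblong=(.4367,-.0527),slim=(.4235,-.2164)).items():
        b=(w>0)&(np.abs(P[...,0]-x)<.07)&(np.abs(P[...,1]-y)<.075)&(np.abs(P[...,2]-.085)<.02)
        q=P[b]; f=np.linalg.lstsq(np.c_[q[:,:2],np.ones(len(q))],q[:,2],rcond=None)[0]
        print(n,k,b.sum(),"z %.4f"%np.median(q[:,2]),rect(q),np.round(f[:2],3))
a=cv2.imread("pics/top5.png")[120:280,260:480];b=cv2.imread("pics/scene5.png")[100:260,250:470]
cv2.imwrite("pics/c5.png",cv2.resize(np.hstack([a,b]),(800,291)))
E
```

```text
clock: 33.03
tool_pos: [0.3989, 0.2018, 0.2205]
eef_rot: [0.997, 0.074, -0.0, 0.001]
contact_force: [-0.5, 0.2, 0.4]
opening: 0.606
finger_force: 0.0
top round 1129 z 0.0808 (array([ 607.7, -331.4]), array([91.3, 90.5]), 1.1) [ 0.008 -0.006]
top square 1422 z 0.0808 (array([ 617.9, -171.4]), array([91.5, 90.7]), -82.4) [-0.002 -0.003]
top oblong 1558 z 0.0806 (array([436.8, -54.5]), array([117.4,  70.3]), -82.2) [ 0.001 -0.002]
top slim 1190 z 0.0804 (array([ 423. , -219.2]), array([129.4,  52.2]), -82.6) [-0.032 -0.008]
scene round 528 z 0.0835 (array([ 604.7, -325.4]), array([90.9, 84.5]), 39.3) [ 0.028 -0.042]
scene square 818 z 0.0830 (array([ 616.2, -170. ]), array([90.7, 89.8]), -82.8) [ 0.033 -0.024]
scene oblong 1217 z 0.0829 (array([435.5, -54.2]), array([117.6,  70.4]), -83.7) [ 0.043 -0.003]
scene slim 691 z 0.0831 (array([ 421.6, -217.2]), array([130.2,  49.5]), -82.8) [ 0.042 -0.011]
```

View pics/c5.png

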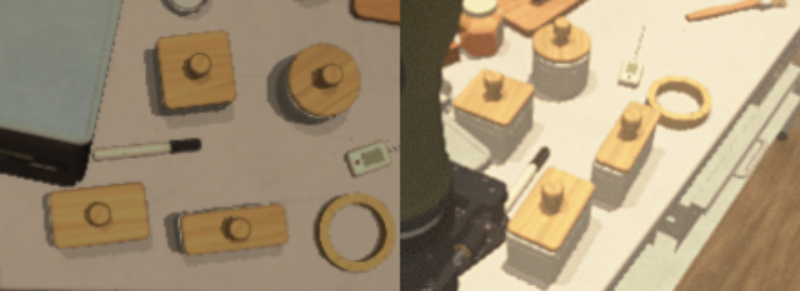

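All four lids read 15 mm lower than at the start, so they are fully seated. They look level and centred, and the robot is clear.

```bash
python3 -c "
from plant import r
print(r.finish_job())"
```

```text
the job is handed in; nothing more can be done
None
```

The job is handed in at about 33 s of the 128 s allowed: the last pictures show every box closed by its own lid, each 15 mm lower than at the start, level and centred to within about 3 mm, but the judge's verdict was not shown.

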